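# Clip the cart wheel onto its axle

### The arm

A 7-joint arm with a two-finger parallel gripper is mounted at the origin on the work surface. World frame = base frame: x ahead of the robot, y to its left, z up, the work surface at z = 0. Lengths are in mm, angles in rad, forces in N, time in s.
With the tool pointing down it reaches from about 425 to 875 mm from the base axis. Payload 8.4 kg.
Tool frame: the origin (TCP) lies at the very end of the fingers, on their centre line; the grasp point (between the pads) lies 19 mm behind it (env.hold_point_z is the distance from the TCP to the grasp point, in mm); z points along the fingers, y is the direction in which the jaws open and shut (so a half turn about z gives the same grasp; the last joint's range is limited). The gripper opens to 87 mm and grips with 3 to 60 N. Pads are 19 mm wide; open, the fingers measure 117 mm over their backs; the gripper's body (75 mm by 190 mm) begins 51 mm behind the grasp point.
Start: joints at [-1.213, 0.333, 0.04, 1.465, -0.013, 1.343, -0.059], TCP at [286.698, 583.325, 222.546] pointing down, gripper open.
Joint ranges: [-2.58, 2.58], [-0.38, 2.09], [-1.3, 1.39], [0.25, 2.4], [-1.5, 4.64], [0.08, 2.09], [-2.65, 2.65]. Speed limits (rad/s): [2.22, 2.22, 2.79, 2.79, 3.14, 3.14, 3.14].

### API

Orientations are given as a rotation vector (axis times angle).
In Python, from workcell import readout, vision, env gives the robot as it stands.
- The arm moves only by the tool jog_arm, never from a script. Its arguments are lists of equal length, an entry for each row: "linear": the shift along the world's x, y, z in cm, a list of three; "roll": the turn about the world's z in rad; "hand": the closure, from -1 (fully open) to 1 (shut), so that 0 is half open. In form: {"linear": [[tx, ty, tz], ...], "roll": [roll, ...], "hand": [hand, ...]}. A call has 1 to 12 rows; each row shifts and turns the commanded pose from where the row before left it; what a row does not reach is not made up. A row lasts 1/10 s, in which the tool goes at most 50 mm and 8.59 degrees, less where a joint would pass 70% of its speed; a pose out of reach is approached as far as the arm can. A call with a gripper value outside its range is refused whole. The fingers move at their own pace and stop on an object; "squeeze" is the grip in N (left out, the last holds). Time passes only in rows, so rows that do not move let the fingers close. It gives the time, the measured TCP pose, the force and the opening at its end, in the units of the state.
- readout.state(): the state, without advancing time (a new reading comes with each control period).
- vision.read_camera(name): name is "side" or "top" or "wrist"; returns a dict with "img" (420x560x3 uint8, red, green, blue), "vertical_fov" (degrees; the focal length in pixels is half the picture's height over the tangent of half this angle, whatever the lens; pixels are square), "cx", "cy" (the principal point, pixels), "k1" (the pictures are not rectified: a ray, as slopes to the right and down, at radius r is drawn at 1 + k1 r^2 times it, then the intrinsics apply), "R" (3x3) and "t" (3): a world point X has camera coordinates R X + t. Camera axes: x right, y down, z forward; pixel columns grow to the right and rows downward; lengths in mm; the calibration is good to about 2 mm. A picture is of the moment at which its call begins. There is no depth.
- env.hand_in(): hands the job in, once; it reports no verdict.
The state is a dict: "time": time; "joint_positions": joint angles; "qd": joint speeds; "effort": joint torques, N m; "ee_pos": TCP position; "eef_rot": TCP orientation; "force": force on the tool from outside, world axes, zero at the start; "ft_torque": the same for the moment, N m; "width": finger opening in mm.
Only numpy, scipy, OpenCV 4.12 (cv2) and the standard library are available. Lean on these libraries where they do the work, as an engineer would, in place of code of your own. Each camera call takes 0.05 s, during which the arm holds its last target. There are 200 camera calls.

### The job

The shop cart's wheel lies on its axle block and still needs its retaining clip. Take the orange clip by its upright tab and push it sideways, mouth first, onto the groove of the axle stub above the wheel until it snaps fully home, then let go of it. Leave the smaller blue clip where it lies.

Things in the scene. Friction and masses are not known exactly. Their poses are not given: they have to be found in the camera images.
- clip_tab (a point): Centre of the upright grip tab of the loose ORANGE clip lying flat on the bench. x points to the clip's open mouth, z up. Tab 24 mm long (x), 12 mm wide (y), from 8 to 46 mm above the clip's underside; this point is 27 mm above it. Flat part 8 mm thick, 82 mm long, at most 51 mm wide; along x from here: crossbar 40 mm wide at 19 to 31 mm, seat centre at 42 mm, flared jaw tips at 71 mm. About 75 g.
- clip_seat (a point): Centre of the orange clip's seat, where the shaft sits when home: 42 mm ahead (+x) of clip_tab, 4 mm above the clip's underside. Same axes. Takes a 20 mm shaft with about 1 mm play. Mouth 14 mm wide at its narrowest, 9.5 mm ahead of this point, flaring to 41 mm at the tips; the sprung jaws spread by themselves when pushed at the shaft (about 10 N), then close behind it.
- axle_groove (a point): Centre of the groove, on the vertical steel axle above a fixed, flat-lying black-tyred wheel (120 mm across, flat top) on a 150 x 150 mm plywood block. z up. The groove is a neck 20 mm across and 20 mm high, from the wheel's top face (10 mm below this point) to the axle's head (28 mm wide, 10 mm tall). This point is 72 mm above the bench. The clip goes on from any horizontal direction.
- blue_tab (a point): Centre of the upright tab of the smaller BLUE clip, a bystander too small for this axle, to be left alone. Tab 18 x 9 mm, its top 42 mm above the bench; this point is 25 mm above the bench. Clip 62 mm long; x points to its mouth.
Things that resemble listed ones, but are neither listed nor needed, are in the scene too. Leave any pink look-alike of the part that bears clip_tab alone. What is shaped like the part that bears axle_groove but purple is not meant.

How it is judged (in metres and radians):
At the end, for the whole second after the job is handed in: The orange clip has snapped home: its seat centre is within 6 mm of the axle's axis (the jaws only close behind the neck nearer than that), its height within 9 mm of the groove's centre, the clip lies flat within 0.2 rad; the blue clip is within 30 mm of where it started; the clip is let go (horizontal distance between clip_seat and axle_groove below 0.006 m and z of clip_seat in the frame of axle_groove between -0.009 and 0.009 m and angle between clip_tab's own z axis and vertical below 0.2 rad and distance of blue_tab from where it was at the start of the episode below 0.03 m); the robot touches nothing.
It fails at once if the blue clip is moved by more than 30 mm (distance of blue_tab from where it was at the start of the episode above 0.03 m).
It also fails if it takes over 48 s, if anything falls off the work surface, if the arm or the gripper's body presses on something with over 40 N, if the wrist force passes 120 N, or if a joint passes its speed limit or range.

## Working session

There is one attempt and no reset: what is moved stays moved. The work goes in short steps, Python scripts to look and compute and a tool call to move; the robot and the scene stay as the last step left them, time stands still between calls to the robot, and variables do not carry over. Pictures are saved under pics/ and viewed, about 8 in all and at most 12, crops included, and the job is handed in when it is done.

Besides the shell and the picture viewer there is one more tool, called after "Emit:" as name([rows], argument=value, ...), one row to a line, values as JSON. jog_arm: Moves the arm, as the interface text tells. Its arguments: {"type":"object","properties":{"linear":{"type":"array"},"roll":{"type":"array"},"hand":{"type":"array"},"squeeze":{"type":"number"}},"required":["linear","roll","hand"]}

```bash
mkdir -p pics
cat > h.py <<'E'
import numpy as np, cv2, pickle
from workcell import readout, vision, env
def grab(n,tag):
    c=vision.read_camera(n); pickle.dump(c,open(f'pics/{tag}.pkl','wb')); cv2.imwrite(f'pics/{tag}.png',c['img'][:,:,::-1]); return c
def load(tag): return pickle.load(open(f'pics/{tag}.pkl','rb'))
def K(c):
    f=210/np.tan(np.radians(c['vertical_fov'])/2); return np.array([[f,0,c['cx']],[0,f,c['cy']],[0,0,1]]),np.array([c['k1'],0,0,0.])
def pix(c,u,z):
    k,d=K(c); u=np.array(u,float).reshape(-1,1,2)
    r=cv2.undistortPoints(u,k,d)[:,0]; r=np.c_[r,np.ones(len(r))]
    R=np.array(c['R']); C=-R.T@np.array(c['t']); w=r@R
    return C+w*((z-C[2])/w[:,2])[:,None]
def proj(c,X):
    k,d=K(c); return cv2.projectPoints(np.array(X,float).reshape(-1,1,3),cv2.Rodrigues(np.array(c['R']))[0],np.array(c['t'],float),k,d)[0][:,0]
E
python3 - <<'E'
from h import *
a=grab('top','top0');b=grab('side','side0')
for c in(a,b): print(c['vertical_fov'],c['k1'],-np.array(c['R']).T@c['t'])
s=readout.state();print(s)
E
```

```text
52.79992423535734 -0.08449545955417542 [350.82370521 -89.14560709 918.56796213]
47.27959483990034 -0.03980965071080491 [  28.19292689 -769.03325514  531.95627601]
{'time': 0.1, 'joint_positions': array([-1.21317036,  0.33385749,  0.03989317,  1.46620733, -0.0134297 ,
        1.34327759, -0.05844616]), 'qd': array([-0.00015542, -0.00220717,  0.00112082, -0.00370083, -0.00026899,
        0.00149414, -0.0003942 ]), 'effort': array([ 3.63717998e-03, -6.57805967e+01,  1.34001743e+00, -4.04700422e+01,
       -5.95828844e-02,  4.09396249e-02,  2.42108899e-05]), 'ee_pos': array([286.5516491 , 582.94878512, 221.7253291 ]), 'eef_rot': array([-7.11279001e-01, -3.05974597e+00,  2.29398072e-03]), 'force': array([-0.08883782,  0.43226589,  0.86596861]), 'ft_torque': array([ 0.0915177 ,  0.00939873, -0.05512015]), 'width': 86.98869296925687}
```

View pics/top0.png

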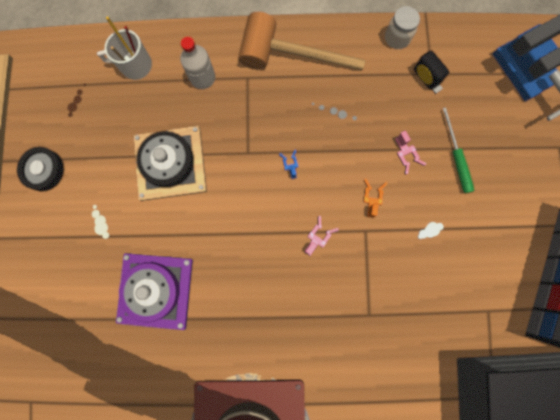

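View pics/side0.png

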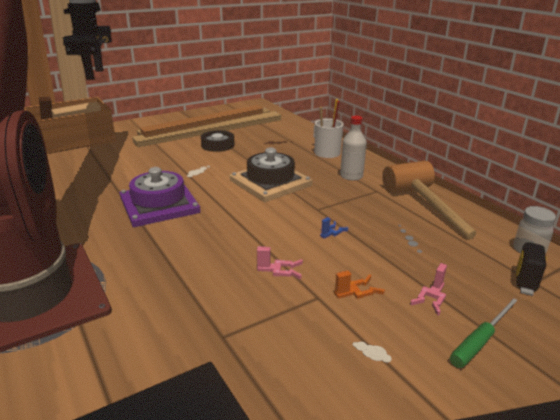

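The top view shows these candidates:
- **Clips:** orange at (374,200), pink at (318,237) and (408,150), blue at (291,165).
- **Axles:** plywood block with black tyre at (163,157), purple at (150,292), and a loose wheel at (40,168).

I choose the orange clip and the plywood-block axle, and check both in a close crop.

Run:
```python
from h import *
a=load('top0');b=load('side0')
def crop(c,x,y,w=50,h=37,s=8): return cv2.resize(c['img'][y:y+h,x:x+w,::-1],None,fx=s,fy=s,interpolation=cv2.INTER_CUBIC)
g=[[crop(a,350,177),crop(b,330,266,56-6,37)],[cv2.resize(crop(a,130,122,100,74,4),(400,296)),cv2.resize(crop(b,228,142,90,67,4),(400,296))]]
cv2.imwrite('pics/crop0.png',np.vstack([np.hstack(r) for r in g]))
```

```text
(no output)
```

View pics/crop0.png

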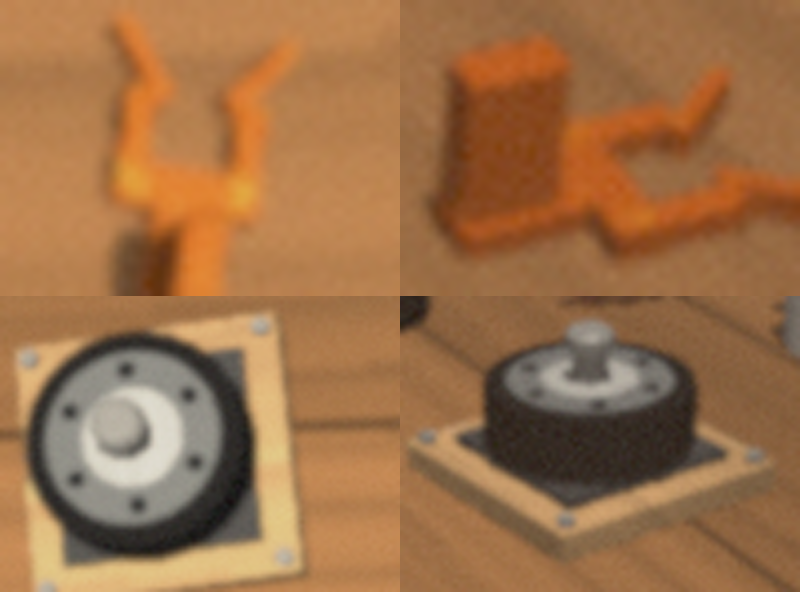

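Run:
```python
from h import *
a=load('top0');b=load('side0')
print('head top z92',pix(a,[[159.6,154]],92),pix(b,[[270.4,148.6]],92))
k=lambda c,p:c
# masks
for c,n,(x0,y0,x1,y1) in((a,'t',(350,175,400,225)),(b,'s',(325,260,390,305))):
    hsv=cv2.cvtColor(c['img'],cv2.COLOR_RGB2HSV)[y0:y1,x0:x1]
    m=((hsv[...,0]<13)&(hsv[...,1]>195)&(hsv[...,2]>110)).astype(np.uint8)
    n_,l,st,ce=cv2.connectedComponentsWithStats(m); i=1+np.argmax(st[1:,4]); print(n,st[i],ce[i]+[x0,y0])
    cv2.imwrite(f'pics/m_{n}.png',(l==i)*255)
tips=pix(a,[[364.9,179],[386.3,182.5]],4);print('tips',tips,np.linalg.norm(tips[0]-tips[1]),tips.mean(0))
print('tabtop side',pix(b,[[343.6,273.4]],46))
i=[cv2.resize(a['img'][175:225,350:400,::-1],(500,500),interpolation=cv2.INTER_CUBIC),cv2.resize(cv2.imread('pics/m_t.png'),(300,300),interpolation=0)]
i[1]=cv2.copyMakeBorder(i[1],0,200,0,0,cv2.BORDER_CONSTANT)
cv2.imwrite('pics/crop1.png',np.hstack(i))
```

```text
head top z92 [[584.90184654 167.06429601  92.        ]] [[586.57741389 171.86349561  92.        ]]
t [20 31  3  4  4] [371.  207.5]
s [ 10  11  36  27 329] [349.08510638 284.62917933]
tips [[ 540.29868894 -263.16758852    4.        ]
 [ 531.34103418 -310.14050562    4.        ]] 47.81939481221669 [ 535.81986156 -286.65404707    4.        ]
tabtop side [[ 465.49083349 -272.9441706    46.        ]][ WARN:0@0.617] global loadsave.cpp:1063 imwrite_ Unsupported depth image for selected encoder is fallbacked to CV_8U.
```

View pics/crop1.png

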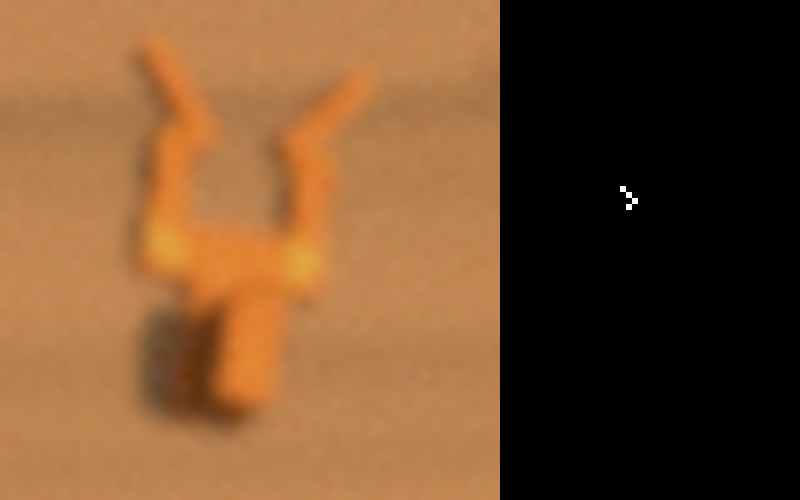

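The orange clip's tab top is centred at about (374.5,209.7), with jaw tips at (365,179) and (386.5,182.5), so the mouth points up in the image (+x).

Run:
```python
from h import *
a=load('top0');b=load('side0')
t=pix(a,[[374.5,209.7]],46)[0]; print(t)
tip=np.array([535.8,-286.7]); d=tip-t[:2]; print(np.hypot(*d),np.arctan2(d[1],d[0]))
E=pix(a,[[373.2,205],[378.5,205.8],[376.8,215.5],[371.5,214.5]],46);print(E)
e=np.array([[365.9,198.8],[379.8,201.0]]) # crossbar lugs
p=pix(a,e,8);print(p); w=p[0]-p[1];print(np.arctan2(-w[0],w[1]))
# head triangulate
R=[np.array(c['R']) for c in(a,b)]
def tri(u,v):
    A=[];B=[]
    for c,q in((a,u),(b,v)):
        p0=pix(c,[q],0)[0];p1=pix(c,[q],100)[0];d=(p1-p0)/np.linalg.norm(p1-p0);P=np.eye(3)-np.outer(d,d);A.append(P);B.append(P@p0)
    return np.linalg.lstsq(np.vstack(A),np.hstack(B),rcond=None)[0]
print(tri((159.6,154),(270.4,148.6)),tri((374.5,209.7),(343.6,273.4)))
```

```text
[ 465.96183833 -271.90510982   46.        ]
71.38807743737446 -0.2087589491302142
[[ 475.91331487 -269.70949223   46.        ]
 [ 473.95886096 -280.72361776   46.        ]
 [ 453.68650026 -276.06458152   46.        ]
 [ 456.0527479  -265.10906141   46.        ]]
[[ 495.40274021 -262.3224859     8.        ]
 [ 489.81848369 -292.49757522    8.        ]]
-0.18299152628349677
[583.84044989 166.47384026  94.47258406] [ 466.12949482 -272.11261352   45.20665258]
```

Emit:
jog_arm([
  [2,-4,0.4],
  [2,-4,0.4],
  [2,-4,0.4],
  [2,-4,0.4],
  [2,-4,0.4],
  [2,-4,0.4],
  [2,-4,0],
  [2,-4,0],
  [2,-4,0],
  [2,-4,0],
  [0,0,0],
  [0,0,0],
], roll=[0.1,0.1,0.057,0,0,0,0,0,0,0,0,0], hand=[-1,-1,-1,-1,-1,-1,-1,-1,-1,-1,-1,-1])

```text
time: 1.3
ee_pos: [486.8, 182.4, 246.3]
eef_rot: [-0.317, -3.125, 0.0]
force: [0.3, 1.1, -0.9]
width: 86.9
```

Run:
```python
from h import *
w=grab('wrist','w1');s=readout.state();print(s['time'],s['ee_pos'],s['eef_rot'],-np.array(w['R']).T@w['t'])
print(proj(w,[[585,168,92],[585,168,62],[466,-272,46]]))
```

```text
1.35 [486.30499616 183.80276901 246.28514959] [-3.13300964e-01 -3.12523184e+00 -9.99329242e-05] [406.12842691 198.63858771 408.94563763]
[[291.5815281  279.91002404]
 [291.19620144 267.35676286]
 [-62.4619473  239.2890866 ]]
```

View pics/w1.png

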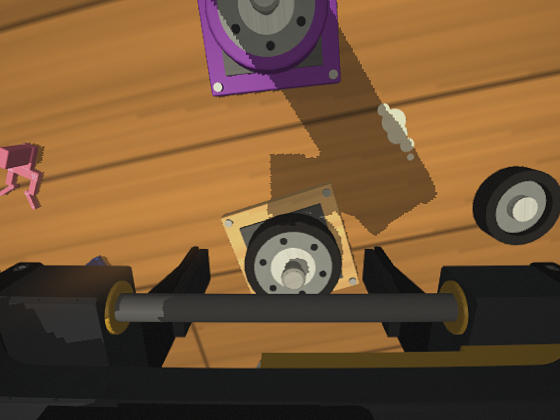

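The wrist view shows the plywood-block axle with its head near (292,275). The prediction was (291.6,280). I'll zoom in to refine it.

Run:
```python
from h import *
w=load('w1')
im=w['img'][205:300,235:350,::-1]; im=cv2.resize(im,None,fx=6,fy=6,interpolation=cv2.INTER_CUBIC)
th=np.linspace(0,2*np.pi,60)
for r,z,col in((14,92,(0,0,255)),(60,62,(0,255,0))):
    q=(proj(w,np.c_[585+r*np.cos(th),168+r*np.sin(th),0*th+z])-[235,205]+.5)*6
    cv2.polylines(im,[q.astype(int)],True,col,1)
cv2.imwrite('pics/w1c.png',im)
```

```text
(no output)
```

View pics/w1c.png

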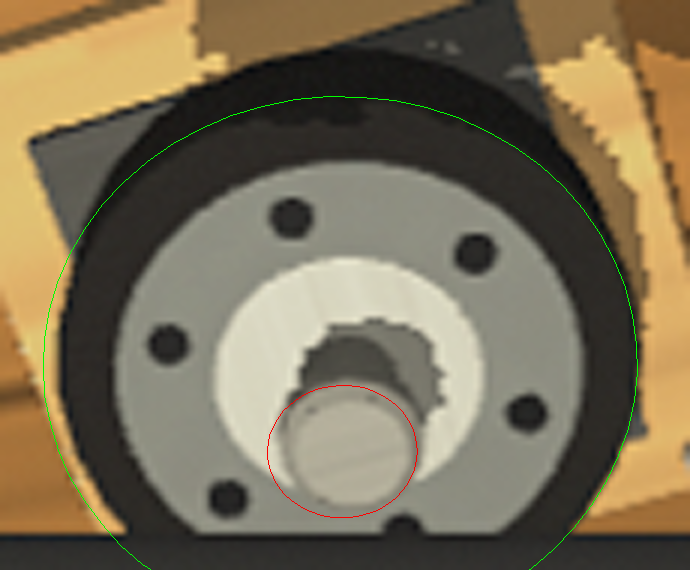

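The axle head is at crop (352,450), about 1.5 mm to +y of my guess, so I take the axle at (584.5,169.5). Next I move above the orange tab.

Emit:
jog_arm([
  [-0.2,-4.5,0],
  [-0.2,-4.5,0],
  [-0.2,-4.5,0],
  [-0.2,-4.5,0],
  [-0.2,-4.5,0],
  [-0.2,-4.5,0],
  [-0.2,-4.5,-1],
  [-0.2,-4.5,-2],
  [-0.2,-4.5,-3],
  [-0.27,-5.0,-3],
  [0,0,-3],
  [0,0,0],
], roll=[0,0,0,0,0,0,0,0,0,0,0,0], hand=[-1,-1,-1,-1,-1,-1,-1,-1,-1,-1,-1,-1])

```text
time: 2.55
ee_pos: [464.6, -259.4, 129.6]
eef_rot: [-0.312, -3.119, -0.001]
force: [-0.3, 0.5, 1.5]
width: 86.9
```

Emit:
jog_arm([
  [0,0,0],
  [0,0,0],
], roll=[0,0], hand=[-1,-1])

```text
time: 2.75
ee_pos: [468.0, -259.8, 134.6]
eef_rot: [0.309, 3.125, 0.0]
force: [0.4, 0.7, -0.2]
width: 86.7
```

Run:
```python
from h import *
s=readout.state();print(s['time'],s['ee_pos'],s['eef_rot'],s['width'])
a=grab('side','side1');im=cv2.resize(a['img'][190:330,270:450,::-1],None,fx=4,fy=4,interpolation=cv2.INTER_CUBIC);cv2.imwrite('pics/side1c.png',im)
```

```text
2.75 [ 468.02568163 -259.76601315  134.56419255] [3.08868943e-01 3.12456678e+00 4.25673924e-04] 86.73766681500153
```

View pics/side1c.png

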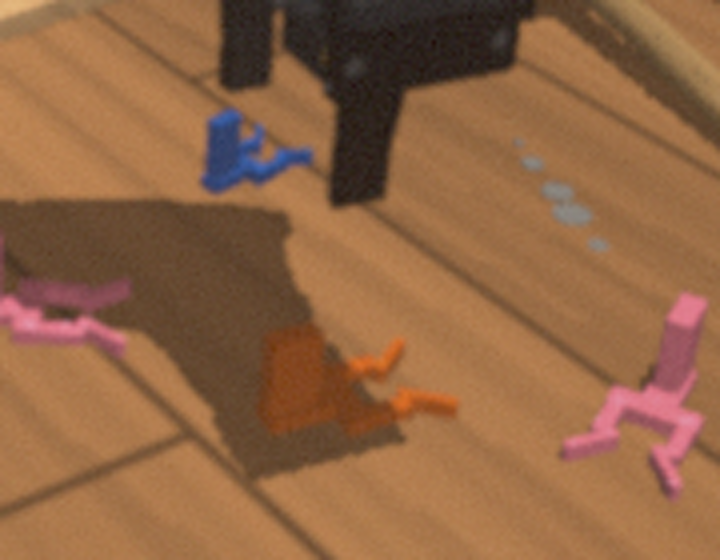

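The fingers are above and about 12 mm to one side of the orange clip (crop 300,380). The neighbouring clips are clear. I correct the offset and descend.

Emit:
jog_arm([
  [-0.2,-1.2,-2],
  [0,0,-2.5],
  [0,0,-2.5],
  [0,0,-2],
  [0,0,0],
  [0,0,0],
], roll=[0,0,0,0,0,0], hand=[-1,-1,-1,-1,-1,-1])

```text
time: 3.4
ee_pos: [465.4, -272.8, 44.4]
eef_rot: [0.312, 3.125, 0.0]
force: [1.6, 0.1, 1.0]
width: 86.8
```

Emit:
jog_arm([
  [0,0,-1.5],
  [0,0,-1],
  [0,0,-0.9],
  [0,0,0],
  [0,0,0],
  [0,0,0],
  [0,0,0],
  [0,0,0],
  [0,0,0],
  [0,0,0],
  [0,0,0],
  [0,0,0],
], roll=[0,0,0,0,0,0,0,0,0,0,0,0], hand=[-1,-1,-1,-1,-1,1,1,1,1,1,1,1], squeeze=40)

```text
time: 4.6
ee_pos: [464.5, -273.1, 9.1]
eef_rot: [0.313, 3.126, -0.0]
force: [-1.2, 0.1, 0.1]
width: 38.8
```

Emit:
jog_arm([
  [0,0,0],
  [0,0,0],
  [0,0,0],
], roll=[0,0,0], hand=[1,1,1])

```text
time: 4.9
ee_pos: [464.5, -273.1, 9.1]
eef_rot: [-0.313, -3.126, 0.0]
force: [0.8, 0.8, 0.1]
width: 15.1
```

Emit:
jog_arm([
  [0,0,0],
  [0,0,0],
  [0,0,0],
  [0,0,0],
  [0,0,2],
  [0,0,3],
  [0,0,3],
  [0,0,3],
  [0,0,3],
  [0,0,0],
  [0,0,0],
], roll=[0,0,0,0,0,0,0,0,0,0,0], hand=[1,1,1,1,1,1,1,1,1,1,1])

```text
time: 6.0
ee_pos: [464.8, -273.0, 149.3]
eef_rot: [0.313, 3.125, 0.0]
force: [0.8, 1.1, -1.0]
width: 11.7
```

Emit:
jog_arm([
  [0.1,2,0],
  [0.1,4,0],
  [0.1,4.5,0],
  [0.1,4.5,0],
  [0.1,4.5,0],
  [0.2,4.5,0],
  [0.2,4.5,0],
  [0.2,4.5,0],
  [0.2,4.5,0],
  [0.3,4.0,0],
  [0,3,0],
  [0,1.8,0],
], roll=[0,0,0,0,0,0,0,0,0,0,0,0], hand=[1,1,1,1,1,1,1,1,1,1,1,1])

```text
time: 7.2
ee_pos: [479.3, 192.3, 147.4]
eef_rot: [-0.309, -3.124, 0.002]
force: [0.4, 0.2, -1.5]
width: 11.9
```

Emit:
jog_arm([
  [0,0,0],
  [0,0,0],
  [0,0,0],
], roll=[0,0,0], hand=[1,1,1])

```text
time: 7.5
ee_pos: [480.6, 188.0, 148.8]
eef_rot: [-0.317, -3.125, 0.001]
force: [-0.8, 0.5, -0.8]
width: 11.9
```

Run:
```python
from h import *
s=readout.state();print(s['time'],s['ee_pos'],s['eef_rot'],s['width'])
t=grab('top','top2');b=grab('side','side2');w=grab('wrist','w2')
def crop(c,x,y,w=90,h=75,s=4): return cv2.resize(c['img'][y:y+h,x:x+w,::-1],(400,333),interpolation=cv2.INTER_CUBIC)
cv2.imwrite('pics/c2.png',np.hstack([crop(w,220,215,130,108),crop(b,200,100,110,92)]))
```

```text
7.5 [480.64620664 187.97002976 148.77701552] [-3.17040512e-01 -3.12506015e+00  1.30337217e-03] 11.94691868618083
```

View pics/c2.png

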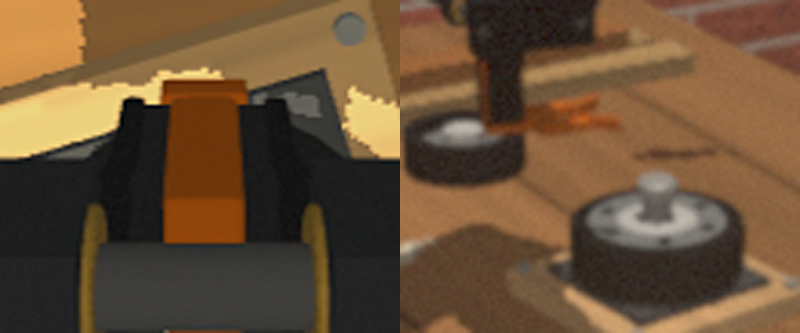

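Run:
```python
from h import *
b=load('side2');t=load('top2')
y=-.2023;u=np.array([np.cos(y),np.sin(y)]);v=np.array([-u[1],u[0]])
p=np.array([480.6,188.])+1.0*u+71*u
T=[[*(p+k*v),z] for k in(-22,22) for z in(140,148)]
print(proj(b,T));print(proj(t,T))
x,y0=proj(t,[[*p,144]])[0].astype(int)
im=t['img'][110:190,110:220,::-1]
cv2.imwrite('pics/c3.png',np.hstack([cv2.resize(im,(550,400),interpolation=cv2.INTER_CUBIC)]))
```

```text
[[259.97600998 135.33098971]
 [259.9353184  132.05818051]
 [254.28439975 129.22547354]
 [254.22643734 126.03620917]]
[[159.39154018 166.4761884 ]
 [158.13174092 165.47924476]
 [137.50939907 162.67937406]
 [136.04872888 161.6525047 ]]
```

View pics/c3.png

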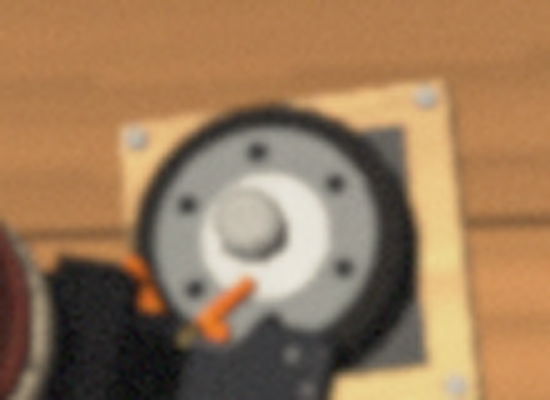

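Clip tips seen at (159.9,167.3) and (135.9,162.3) match the predicted position to within about 1 px, so the clip sits in the hand as modelled. I lower to groove height in front of the axle.

Emit:
jog_arm([
  [0,0.2,-1.5],
  [0,0,-2],
  [0,0,-2],
  [0,0,-1.6],
  [0,0,0],
  [0,0,0],
  [0,0,0],
], roll=[0,0,0,0,0,0,0], hand=[1,1,1,1,1,1,1], squeeze=55)

```text
time: 8.35
ee_pos: [481.3, 192.0, 79.2]
eef_rot: [0.314, 3.125, 0.002]
force: [0.9, -0.3, -0.2]
width: 11.4
```

Run:
```python
from h import *
s=readout.state();print(s['time'],s['ee_pos'],s['eef_rot'],s['force'],s['width'])
b=grab('side','side3')
cv2.imwrite('pics/c4.png',cv2.resize(b['img'][120:200,200:310,::-1],(660,480),interpolation=cv2.INTER_CUBIC))
```

```text
8.35 [481.26071377 192.02848301  79.23239775] [3.13748358e-01 3.12459757e+00 1.50737165e-03] [ 0.86146587 -0.29981116 -0.21748983] 11.416483031443997
```

View pics/c4.png

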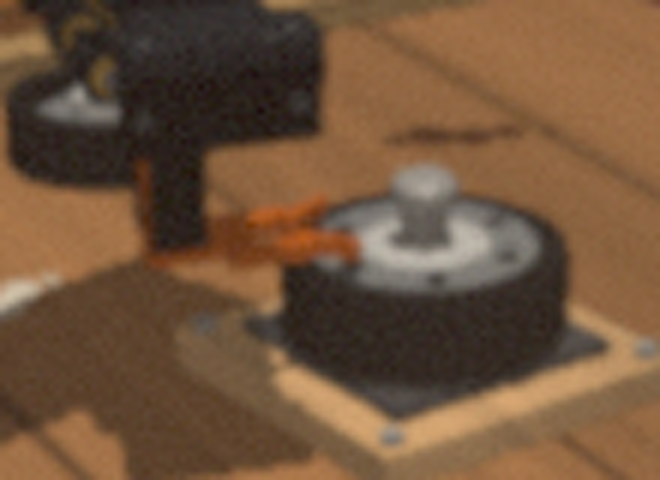

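The clip is level at groove height, between the wheel top and the axle head, with its tips at crop (350,245) and the axle at (425,200). I advance, then push slowly.

Emit:
jog_arm([
  [0,-0.15,-0.15],
  [1.2,-0.24,0],
  [1.2,-0.24,0],
  [1.1,-0.23,0],
  [0.4,-0.08,0],
  [0.4,-0.08,0],
  [0,0,0],
  [0,0,0],
], roll=[0,0,0,0,0,0,0,0], hand=[1,1,1,1,1,1,1,1])

```text
time: 9.2
ee_pos: [523.3, 181.8, 76.5]
eef_rot: [-0.313, -3.126, 0.0]
force: [0.3, 0.1, -0.7]
width: 11.4
```

Emit:
jog_arm([
  [0.3,-0.06,0],
  [0.3,-0.06,0],
  [0.3,-0.06,0],
  [0,0,0],
], roll=[0,0,0,0], hand=[1,1,1,1])

```text
time: 9.6
ee_pos: [529.4, 180.7, 75.2]
eef_rot: [-0.31, -3.12, 0.002]
force: [-8.0, 1.3, -3.3]
width: 11.5
```

Emit:
jog_arm([
  [0.3,-0.06,0.03],
  [0.3,-0.06,0.03],
  [0.3,-0.06,0.03],
  [0,0,0],
  [0,0,0],
], roll=[0,0,0,0,0], hand=[1,1,1,1,1])

```text
time: 10.1
ee_pos: [542.3, 178.2, 77.9]
eef_rot: [0.314, 3.124, 0.001]
force: [2.1, 0.6, -0.4]
width: 11.9
```

Emit:
jog_arm([
  [0.2,-0.04,0],
  [0.2,-0.04,0],
  [0,0,0],
  [0,0,0],
], roll=[0,0,0,0], hand=[1,1,1,1])

```text
time: 10.5
ee_pos: [544.2, 177.5, 77.3]
eef_rot: [-0.313, -3.123, 0.001]
force: [-6.9, 0.9, 3.9]
width: 11.6
```

Resistance reached 8 N, dropped away, then returned, which fits a snap and then bottoming in the seat. I test it with a gentle pull back.

Emit:
jog_arm([
  [-0.2,0.04,0],
  [-0.15,0.03,0],
  [0,0,0],
  [0,0,0],
], roll=[0,0,0,0], hand=[1,1,1,1])

```text
time: 10.9
ee_pos: [542.6, 178.0, 77.8]
eef_rot: [0.313, 3.125, 0.0]
force: [2.3, -0.0, -1.5]
width: 11.3
```

Emit:
jog_arm([
  [0.1,-0.02,0],
  [0,0,0],
  [0,0,0],
  [0,0,0],
  [0,0,0],
  [0,0,0],
  [0,0,0],
  [0,0,0],
  [0,0,0],
], roll=[0,0,0,0,0,0,0,0,0], hand=[1,0.3,0,0,0,0,0,0,0])

```text
time: 11.8
ee_pos: [543.1, 177.8, 77.5]
eef_rot: [0.313, 3.126, -0.0]
force: [0.1, -0.6, -0.1]
width: 43.3
```

Emit:
jog_arm([
  [0,0,1],
  [0,0,2],
  [0,0,4],
  [0,0,4],
  [-3,0,4],
  [-4,0,0],
  [-4,-4,0],
  [0,-4,0],
  [0,-4,0],
  [0,-4,0],
  [0,-4,0],
  [0,0,0],
], roll=[0,0,0,0,0,0,0,0,0,0,0,0], hand=[0,0,0,0,0,0,0,0,0,0,0,0])

```text
time: 13.0
ee_pos: [437.6, -22.9, 228.6]
eef_rot: [0.325, 3.123, 0.001]
force: [-0.5, 1.2, 0.1]
width: 44.0
```

Run:
```python
from h import *
s=readout.state();print(s['time'],s['ee_pos'],s['force'],s['width'])
t=grab('top','top5');b=grab('side','side5')
f=lambda c,x,y:cv2.resize(c['img'][y:y+70,x:x+80,::-1],(400,350),interpolation=cv2.INTER_CUBIC)
cv2.imwrite('pics/c5.png',np.hstack([f(t,125,120),f(b,230,125)]))
```

```text
13.0 [437.568141   -22.88140571 228.59275244] [-0.48863867  1.1766659   0.06183274] 43.96540540804137
```

View pics/c5.png

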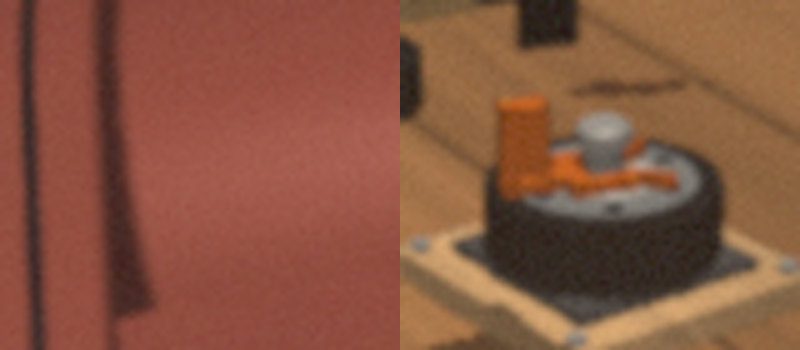

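The clip is on the axle: tab at crop (525,150), jaws passing either side of the neck, tips beyond it at (640,148) and (670,180). The arm blocks the top view. A numeric check follows.

Run:
```python
from h import *
b=load('side5');a=load('side0')
h=pix(b,[[270.4,148.6]],92)[0];y=-.2
u=np.array([np.cos(y),np.sin(y)]);v=np.array([-u[1],u[0]])
for z in(108,112):
    d=(h-pix(b,[[254.7,145.0]],z)[0])[:2];print(z,'along',d@u,'lat',d@v)
def blue(c):
    g=c['img'].astype(int);m=(g[...,2]>g[...,0]+40)&(g[...,2]>90);m[:200]=0;m[250:]=0;return m.sum(),np.argwhere(m).mean(0)
print(blue(a),blue(b))
```

```text
108 along 41.015213565541536 lat 3.7738908632821087
112 along 44.02789624038303 lat 13.485283271999112
(np.int64(151), array([228.31125828, 330.51655629])) (np.int64(172), array([228.1744186 , 329.93604651]))
```

```bash
python3 -c "
from workcell import env
print(env.hand_in())"
```

```text
the job is handed in; nothing more can be done
None
```

I gripped the orange clip by its tab, pushed it sideways onto the groove above the plywood-block wheel, let go and backed away. The job was handed in shortly after 13 s on the robot's clock, and no verdict is reported.

**Snap:** On the way in, the push force rose to about 8 N, fell away, then came back at about 7 N. That fits the jaws snapping over the neck and the shaft then reaching the bottom of the seat. The pull-back test was weak evidence, at about 2 N, close to the force noise.

**Final side view:**
- **Clip:** It lies flat with its jaws past the neck. The tab measures 41 mm from the axle axis along the clip, against 42 mm when home. A sideways offset of about 4 mm also showed. This is a single-camera measurement that depends strongly on the assumed height. With the clip 4 mm higher it gave 44 mm and 13 mm instead; I took the lower height because the released clip should rest on the wheel.
- **Blue clip:** It moved less than 1 pixel.

**Not checked:** The arm blocked the top camera after release, so I could not confirm the final fit from above.

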